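# Find the tile ruler's balance point on the rack edge and mark it with the finger grip

## Task

Lay the metal tile ruler flat and squarely across the thin top edge of the tile rack and slide it along, without pressing hard on the edge, until it stays balanced level on the edge alone when you let go. Then mark that balance point, where the finger grip will be glued: set the little saddle-shaped grip gently over the ruler, seated right down on it directly above the edge, and leave ruler and grip balanced there. Leave the coaster, dice and tiles where they are.

Things in the scene. Friction and masses are not known exactly. Their poses are not given: they have to be found in the camera images.
- ruler: Loose mahjong tile ruler, 300 mm long: an aluminium bar 24 mm wide (y), 14 mm thick (z), x from -150 to 100 mm, 0.23 kg, with a chip box on its +x end. Origin: underside, middle of the 300 mm and of the width; x along it towards the box, z up. Its balance point is unknown, 2 mm short of the middle to 46 mm from it towards the box. Let go on the rack edge, it stays level only if balanced over that 5 mm edge.
- chip_box: Shut black plastic chip box fixed on the ruler's end: 50 mm long (x), 30 mm wide, 24 mm tall, underside flush with the bar's. It holds an unknown number of chips: 0.04 to 0.2 kg in all. Origin: centre of its underside, 125 mm from the ruler's origin; axes as the ruler's.
- rack: Dark wooden tile rack, fixed: a ledge 260 mm long (x), 60 mm wide (y), 10 mm thick, with an upright along its middle, 12 mm thick, bevelled at the top to a thin flat edge 5 mm wide, 48 mm above the table, as long as the rack; a cheek 32 mm high closes each end. Origin: centre of its underside; x along the edge, z up.
- grip: Loose white plastic saddle, about 30 g, standing on two legs 10 mm high, 24 mm long (x), 4 mm thick, with a 28 mm gap between them (in y), joined by a plate 36 mm wide, 5 mm thick; on it a fin to hold it by, 24 mm long (x), 12 mm thick (y), 24 mm tall; 39 mm tall in all. It straddles the ruler's bar with x along the ruler, either way round. Origin: centre, level with the feet; z up.
- rack_edge (a point): Middle of the rack's thin top edge (48 mm above the table); x along the edge, y across it.
- grip_seat (a point): Centre of the grip's plate underside, 10 mm above its feet; seated, it rests on the ruler's top, 14 mm above the ruler's underside, and the feet hang 4 mm above it.
- coaster: Round steel coaster, 96 mm across, 6 mm thick, lying loose (to be left alone). Origin: centre of its underside.
- die1: Amber acrylic die, 20 mm (to be left alone). Origin: centre of its underside.
- die2: The other amber acrylic die, 20 mm (to be left alone).
- tile1: White melamine tile face down, 38 x 30 mm, 22 mm thick, one end of a row of four (to be left alone). Origin: centre of its underside.
- tile2: Second tile of the row (to be left alone).
- tile3: Third tile of the row (to be left alone).
- tile4: Fourth tile, other end of the row (to be left alone).
Things that resemble listed ones, but are neither listed nor needed, are in the scene too. What is shaped like the grip but blue or yellow is not meant.

How it is judged:
By the outcome, as a careful person would: the job done as asked, in the order asked, and still so for the second after the job is handed in, with the robot touching nothing.
It also fails if it takes over 72 s, if anything falls off the work surface, if the arm or the gripper's body presses on something with over 40 N, if the wrist force passes 120 N, or if a joint passes its speed limit or range.

## Robot

A 6-joint arm with a two-finger parallel gripper is mounted at the origin on the work surface. World frame = base frame: x ahead of the robot, y to its left, z up, the work surface at z = 0. Lengths are in mm, angles in rad, forces in N, time in s.
With the tool pointing down it reaches from about 300 to 850 mm from the base axis. Payload 4.2 kg.
Tool frame: the origin (TCP) lies between the finger pads; the fingertips stand 11 mm ahead of it and the grasp point (between the pads) lies 8 mm behind it; z points along the fingers, y is the line along which they close (so a half turn about z gives the same grasp; the last joint's range is limited). The gripper opens to 91 mm and grips with 3 to 60 N. Pads are 32 mm wide; open, the fingers measure 118 mm over their backs; the gripper's body (76 mm by 178 mm) begins 60 mm behind the grasp point.
Start: joints at [-1.177, 0.32, 1.565, -0, 1.257, -0.02], TCP at [231.207, -526.484, 224.976] pointing down, gripper open.
Joint ranges: [-3.11, 3.11], [-0.84, 2.01], [0.21, 2.61], [-1.34, 4.49], [0.05, 2.63], [-2.56, 2.56]. Speed limits (rad/s): [2.57, 2.57, 3.14, 3.14, 3.14, 3.14].

## Interface

Orientations are given as a unit quaternion [w, x, y, z].
In Python, from workcell import r, capture, models gives the robot as it stands.
- The arm moves only by the tool drive_tool, never from a script. Its argument "commands" is a list of rows, each a list of 3 entries, a list of its own where there are three numbers: the shift along the world's x, y, z scaled (see below), then the turn, a rotation vector about the world's x, y, z scaled (see below), then the gripper's target within -1 to 1 (fully open at 1, half-way at 0, shut at -1). In form: [[[x, y, z], [ax, ay, az], claw], ...]. A call has 1 to 20 rows; each row is the pose to reach, as a shift and turn from the pose commanded when the call began; what a row does not reach only later rows make up. The controller multiplies each number of a shift by 0.25 m and each number of a turn by 90 degrees. A row lasts 1/8 s, in which the tool goes at most 62.5 mm and 10.7 degrees, less where a joint would pass 70% of its speed; a pose out of reach is approached as far as the arm can. A call with a number of a shift or a turn outside -1 to 1 is refused whole. A call with a gripper value outside its range is refused whole. The fingers move at their own pace and stop on an object; the grip force is fixed at half the most. Time passes only in rows, so rows that repeat a pose let the fingers close. It gives the time, the measured TCP pose, the force, the opening and the grip force at its end, in the units of the state.
- r.sense(): the state, without advancing time (a new reading comes with each control period).
- capture(name): name is "scene" or "top" or "wrist"; returns a dict with "color" (480x640x3 uint8, blue, green, red), "vertical_fov" (degrees; the focal length in pixels is half the picture's height over the tangent of half this angle, whatever the lens; pixels are square), "cx", "cy" (the principal point, pixels), "dist" ([k1, k2, p1, p2, k3] as OpenCV has them; the pictures are not rectified), "extrinsics" (4x4, takes a point from world to camera coordinates). Camera axes: x right, y down, z forward; pixel columns grow to the right and rows downward; lengths in mm; the calibration is good to about 2 mm. A picture is of the moment at which its call begins. There is no depth.
- r.close_job(): hands the job in; it is judged then, once.
Trained networks look in a picture, given as the dict that the camera call returned (one of the last four; its "shot" number tells which), for a name from the list of things; names that differ only in an ending like _2 or _b are one class to them, and where a whole thing is asked for, a point or a joint stands for the part that bears it (a point fixed in the world has none). Each returns a list of dicts, best first, with "confidence" (0 to 1); they miss things now and then, are a little off and sometimes report something else, mostly with a low value. They report only what shows in the picture. A call takes as long as a camera call. They do not tell look-alikes from the thing itself.
- models.search_frame(picture, target): "position" ([row, column] in pixels, amid what is visible of it).
The state is a dict: "time": time; "joints": joint angles; "dq": joint speeds; "effort": joint torques, N m; "position": TCP position; "tcp_rot": TCP orientation; "ft_force": force on the tool from outside, world axes, zero at the start; "wrist_torque": the same for the moment, N m; "finger_gap": finger opening in mm; "grasp_force": force on a finger pad.
Only numpy, scipy, OpenCV 4.12 (cv2) and the standard library are available. Lean on these libraries where they do the work, as an engineer would, in place of code of your own. Each camera call takes 0.05 s, during which the arm holds its last target. There are 200 camera calls.

## Working session

There is one attempt and no reset: what is moved stays moved. The work goes in short steps, Python scripts to look and compute and a tool call to move; the robot and the scene stay as the last step left them, time stands still between calls to the robot, and variables do not carry over. Pictures are saved under pics/ and viewed, at most 10 in all, crops included, and the job is handed in when it is done.

Besides the shell and the picture viewer there is one more tool, called after "Request:" as name(argument=value, ...) on one line, values as JSON. drive_tool: Moves the arm, as the interface text tells. Its arguments: {"type":"object","properties":{"commands":{"type":"array","items":{"type":"array"}}},"required":["commands"]}

```bash
mkdir -p pics; ls
python3 - <<'E'
from workcell import r,capture,models
import cv2,numpy as np
print(r.sense())
for n in ["scene","top"]:
    p=capture(n); cv2.imwrite(f"pics/{n}0.png",p["color"])
    print(n,p["vertical_fov"],p["cx"],p["cy"],p["dist"],p["extrinsics"])
    for t in ["ruler","chip_box","rack","grip","coaster","die1","tile1"]:
        print(t,[(np.round(d["position"]).tolist(),round(d["confidence"],2)) for d in models.search_frame(p,t)][:4])
E
```

```text
pics
{'time': 0.0, 'joints': array([-1.17701397e+00,  3.20309791e-01,  1.56568655e+00, -2.36989706e-05,
        1.25738511e+00, -2.00043951e-02]), 'dq': array([-0.00256239,  0.00086205,  0.00017195, -0.00085087, -0.00016919,
       -0.0004899 ]), 'effort': array([-1.13966435e-03, -4.12463844e+01, -2.31974906e+01,  7.28400657e-02,
        4.55432211e-02, -1.35810433e-04]), 'position': array([ 231.00035254, -526.02641101,  224.10706869]), 'tcp_rot': array([-8.76731175e-04,  9.78672657e-01,  2.05424028e-01, -1.77254768e-04]), 'ft_force': array([ 0.15367681, -0.63807407, -0.72624416]), 'wrist_torque': array([ 0.04368727, -0.00012611, -0.02029423]), 'grasp_force': 0.0, 'finger_gap': 91.12485581715202}
scene 49.539375763283374 315.903596405061 242.6034878646203 [0.03163557 0.         0.         0.         0.        ] [[ 1.29895494e-01  9.91516641e-01  4.68089988e-03 -1.15332022e+01]
 [ 7.81976793e-01 -9.95394953e-02 -6.15308203e-01 -4.24095265e+02]
 [-6.09622388e-01  8.35861183e-02 -7.88272735e-01  1.38060279e+03]
 [ 0.00000000e+00  0.00000000e+00  0.00000000e+00  1.00000000e+00]]
ruler [(
[... 471 characters left out ...]
  0.         0.       ] [[ 1.92876569e-03 -9.99941071e-01 -1.06833651e-02 -2.63240628e+01]
 [-9.96888380e-01 -1.08077866e-03 -7.88187175e-02  5.63666555e+02]
 [ 7.88025264e-02  1.08021454e-02 -9.96831719e-01  1.48267444e+03]
 [ 0.00000000e+00  0.00000000e+00  0.00000000e+00  1.00000000e+00]]
ruler [([261.0, 193.0], 0.65)]
chip_box [([213.0, 197.0], 0.85)]
rack [([232.0, 351.0], 0.9)]
grip [([322.0, 421.0], 0.65), ([300.0, 448.0], 0.59), ([296.0, 478.0], 0.57), ([295.0, 416.0], 0.54)]
coaster [([325.0, 270.0], 0.87), ([213.0, 196.0], 0.34)]
die1 [([298.0, 450.0], 0.5), ([184.0, 420.0], 0.46)]
tile1 [([160.0, 249.0], 0.78), ([161.0, 261.0], 0.7), ([159.0, 237.0], 0.69), ([158.0, 271.0], 0.68)]
```

View pics/top0.png

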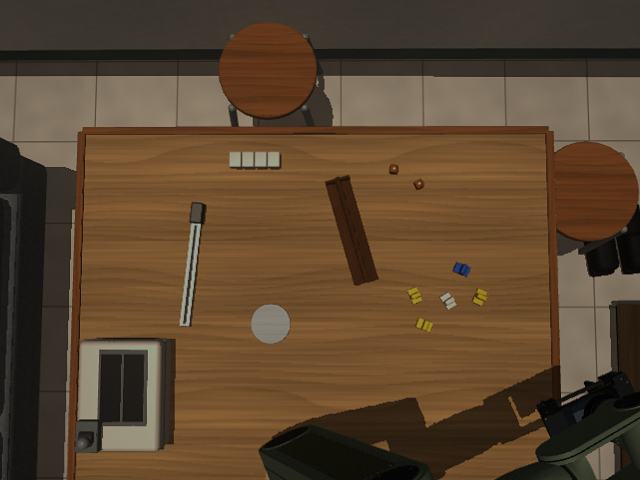

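View pics/scene0.png

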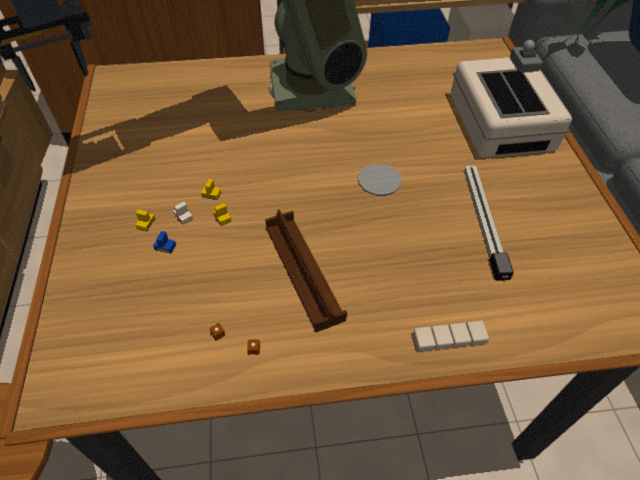

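```bash
cat > h.py <<'E'
from workcell import r,capture,models
import cv2,numpy as np
def K(p):
    f=240/np.tan(np.radians(p["vertical_fov"])/2); return np.array([[f,0,p["cx"]],[0,f,p["cy"]],[0,0,1.]])
def world(p,rc,z):
    "pixel [row,col] -> world point at height z"
    u=cv2.undistortPoints(np.array([[[rc[1],rc[0]]]],float),K(p),np.array(p["dist"],float))[0,0]
    E=np.array(p["extrinsics"]);R,t=E[:3,:3],E[:3,3]; c=-R.T@t; d=R.T@np.array([u[0],u[1],1]); return c+d*(z-c[2])/d[2]
def pix(p,X):
    E=np.array(p["extrinsics"]);q,_=cv2.projectPoints(np.array(X,float).reshape(-1,1,3),cv2.Rodrigues(E[:3,:3])[0],E[:3,3],K(p),np.array(p["dist"],float)); return q[:,0,::-1]
E
python3 - <<'E'
from h import *
p=capture("top"); np.save("/tmp/x.npy",0)
W=lambda n,rc,z:print(n,np.round(world(p,rc,z),1))
W("ruler boxend",(203,199),20);W("box c",(213,197),24);W("ruler far",(326,184.5),14)
W("rack e1",(181,338),20);W("rack e2",(283,366),20);W("rackc",(232,351),25)
W("grip",(300,448),20);W("coaster",(324,270),6)
hsv=cv2.cvtColor(p["color"],cv2.COLOR_BGR2HSV)
w=((hsv[...,1]<60)&(hsv[...,2]>110)).astype(np.uint8)
n,l,s,c=cv2.connectedComponentsWithStats(w)
for i in range(1,n):
    x,y,ww,hh,a=s[i]
    if 40<a<2500 and y>140 and x>90 and x+ww<550: 
        print(s[i],c[i],cv2.minAreaRect(np.argwhere(l==i)[:,::-1].astype(np.float32)))
m=cv2.resize(p["color"][280:345,390:500],None,fx=5,fy=5,interpolation=cv2.INTER_CUBIC)
m2=cv2.resize(p["color"][170:290,310:420],None,fx=5,fy=5,interpolation=cv2.INTER_CUBIC)
cv2.imwrite("pics/crop1.png",np.hstack([cv2.copyMakeBorder(m,0,275,0,0,0),m2])[:, :])
E
```

```text
ruler boxend [666.7 279.3  20. ]
box c [641.6 282.9  24. ]
ruler far [368.8 310.4  14. ]
rack e1 [720.8 -59.   20. ]
rack e2 [ 472.9 -126.3   20. ]
rackc [595.5 -90.3  25. ]
grip [ 432.6 -322.5   20. ]
coaster [373.8 105.    6. ]
[229 152  12  14 149] [234.61073826 158.5704698 ] ((234.5, 158.5), (13.0, 11.0), 90.0)
[242 152  11  14 151] [247.09933775 158.60927152] ((247.0, 158.5), (13.0, 10.0), 90.0)
[255 152  11  14 153] [260.03267974 158.54248366] ((260.0, 158.5), (13.0, 10.0), 90.0)
[268 152  11  14 153] [273.03267974 158.54248366] ((273.0, 158.5), (13.0, 10.0), 90.0)
[179 223  22 103 695] [189.84748201 273.74676259] ((189.69113159179688, 274.37542724609375), (9.873085021972656, 102.8202896118164), 6.709836959838867)
[440 293  16  17 122] [447.91803279 300.46721311] ((447.8600158691406, 300.4800109863281), (15.0, 10.0), 53.13010025024414)
[ 251  304   39   40 1195] [270.14225941 323.41506276] ((270.0, 323.0), (38.18376159667969, 38.18376159667969), 45.0)
```

Request:
drive_tool(commands=[[[0.4,1,0],[0,0,0.55],1],[[0.4,1,0],[0,0,0.55],1],[[0.4,1,0],[0,0,0.55],1],[[0.4,1,0],[0,0,0.55],1],[[0.4,1,0],[0,0,0.55],1]])

```text
time: 1.48
position: [331.7, -273.6, 225.2]
tcp_rot: [-0.0, 0.801, 0.599, 0.0]
ft_force: [-0.6, -1.1, 0.2]
finger_gap: 91.5
grasp_force: 0.0
```

Request:
drive_tool(commands=[[[0.4,1,0],[0,0,0.55],1],[[0.4,1,0],[0,0,0.55],1],[[0.4,1,0],[0,0,0.55],1],[[0.4,1,0],[0,0,0.55],1],[[0.4,1,0],[0,0,0.55],1]])

```text
time: 2.1
position: [432.1, -23.5, 225.2]
tcp_rot: [0.0, 0.476, 0.88, 0.001]
ft_force: [0.1, -1.2, 0.2]
finger_gap: 91.4
grasp_force: 0.0
```

Request:
drive_tool(commands=[[[0.4,1,0],[0,0,0.55],1],[[0.4,1,0],[0,0,0.55],1],[[0.4,1,0],[0,0,0.55],1],[[0.4,1,0],[0,0,0.55],1],[[0.4,1,0],[0,0,0.55],1]])

```text
time: 2.72
position: [532.1, 226.9, 224.5]
tcp_rot: [0.0, 0.064, 0.998, 0.0]
ft_force: [-0.6, -1.2, 0.1]
finger_gap: 91.1
grasp_force: 0.0
```

Request:
drive_tool(commands=[[[0.03,0.26,0],[0,0,0.015],1],[[0.03,0.26,0],[0,0,0.015],1],[[0.03,0.26,0],[0,0,0.015],1],[[0.03,0.26,0],[0,0,0.015],1]])

```text
time: 3.22
position: [538.6, 287.3, 225.1]
tcp_rot: [-0.0, 0.057, 0.998, -0.0]
ft_force: [0.6, -0.0, -0.0]
finger_gap: 91.1
grasp_force: 0.0
```

Run:
```python
from h import *
p=capture("wrist"); s=r.sense(); print(s["position"],s["tcp_rot"],np.round(p["extrinsics"],3),p["vertical_fov"],p["dist"])
cv2.imwrite("pics/w1.png",p["color"])
for x in (-150,0,22,100,150):
    print(x,pix(p,[517.8+x*.9946,294.9-x*.1038,14]))
import pickle;pickle.dump(p,open("w1.pkl","wb"))
```

```text
[538.65981307 287.23976527 225.23740361] [ 5.25727796e-05  5.68806492e-02  9.98380980e-01 -9.09964100e-05] [[ 1.12000e-01  9.94000e-01 -0.00000e+00 -3.46667e+02]
 [ 9.61000e-01 -1.09000e-01  2.53000e-01 -5.15735e+02]
 [ 2.52000e-01 -2.90000e-02 -9.67000e-01  2.64306e+02]
 [ 0.00000e+00  0.00000e+00  0.00000e+00  1.00000e+00]] 68.33060543099165 [-0.0231347  0.         0.         0.         0.       ]
-150 [[ 39.41888339 319.43051098]]
0 [[196.25278796 320.34568042]]
22 [[216.79008893 320.4623359 ]]
100 [[284.9970316  320.84457882]]
150 [[325.18261164 321.06604349]]
```

View pics/w1.png

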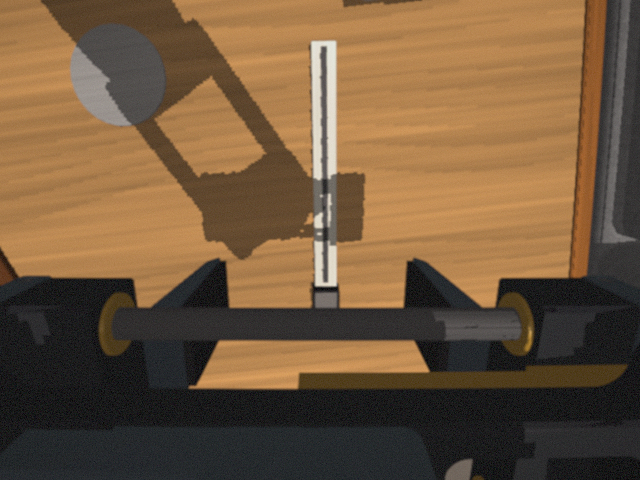

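Run:
```python
from h import *
import pickle;p=pickle.load(open("w1.pkl","rb"))
a=world(p,(41,323.7),14);b=world(p,(285.5,325.7),14);d=b-a;print(a,b,np.linalg.norm(d),np.degrees(np.arctan2(d[1],d[0])));d/=np.linalg.norm(d)
print("mid",a+150*d,"x22",a+172*d)
for rr in (60,150,250):
    row=p["color"][rr].astype(int).sum(1);print(row[300:350])
s=r.sense();print(s["position"])
f=[];t=[]
for i in range(12):
    capture("wrist");s=r.sense();f.append(s["ft_force"]);t.append(s["wrist_torque"])
print(np.mean(f,0),np.std(f,0),np.mean(t,0),np.std(t,0))
```

```text
[370.43608095 314.36721215  14.        ] [618.47794515 289.88728462  14.        ] 249.24693227191275 -5.636423844181975
mid [519.71085553 299.63487785  14.        ] x22 [541.60448913 297.47413549  14.        ]
[395 410 404 405 404 404 409 392 388 376 377 477 609 661 673 662 652 665
 663 644 529 345 260 250 256 300 458 602 671 671 669 666 673 672 666 619
 501 420 385 393 393 401 401 396 394 399 399 402 402 395]
[383 389 392 394 396 383 383 391 388 377 307 241 352 534 637 656 651 639
 646 648 635 537 365 276 284 279 352 495 616 659 656 655 652 658 650 605
 521 437 411 401 405 410 404 410 404 411 408 397 402 404]
[367 370 367 365 365 362 361 356 335 367 358 370 341 353 459 579 633 642
 640 640 648 624 520 371 262 232 252 356 531 637 646 646 646 643 647 626
 548 440 401 394 408 389 397 400 410 406 402 416 411 411]
[538.65981307 287.23976527 225.23740361]
[-0.11640229  0.12949398  0.04480783] [0.48642869 0.56838977 0.43202484] [ 0.09242646 -0.1580309   0.00297364] [0.0381581  0.02371069 0.02612938]
```

Request:
drive_tool(commands=[[[0.01,0.03,-0.25],[0,0,0.008],1],[[0.01,0.03,-0.5],[0,0,0.008],1],[[0.01,0.03,-0.7],[0,0,0.008],1],[[0.01,0.03,-0.8],[0,0,0.008],1],[[0.01,0.03,-0.843],[0,0,0.008],1],[[0.01,0.03,-0.843],[0,0,0.008],0],[[0.01,0.03,-0.843],[0,0,0.008],-0.3],[[0.01,0.03,-0.843],[0,0,0.008],-0.6],[[0.01,0.03,-0.843],[0,0,0.008],-1],[[0.01,0.03,-0.843],[0,0,0.008],-1],[[0.01,0.03,-0.843],[0,0,0.008],-1],[[0.01,0.03,-0.843],[0,0,0.008],-1]])

```text
time: 5.38
position: [541.2, 296.0, 14.2]
tcp_rot: [-0.0, 0.05, 0.999, 0.0]
ft_force: [0.5, 3.8, -0.4]
finger_gap: 23.9
grasp_force: 0.1
```

Request:
drive_tool(commands=[[[0,0,0],[0,0,0],-1],[[0,0,0],[0,0,0],-1],[[0,0,0.03],[0,0,0],-1],[[0,0,0.1],[0,0,0],-1],[[0,0,0.2],[0,0,0],-1],[[0,0,0.3],[0,0,0],-1],[[0,0,0.4],[0,0,0],-1],[[0,0,0.4],[0,0,0],-1],[[0,0,0.4],[0,0,0],-1],[[0,0,0.4],[0,0,0],-1]])

```text
time: 6.62
position: [540.4, 295.6, 113.0]
tcp_rot: [-0.001, 0.05, 0.999, -0.001]
ft_force: [-0.5, 0.2, -3.2]
finger_gap: 24.1
grasp_force: 30.0
```

```bash
cat > ft.py <<'E'
from h import *
f=[];t=[];e=[]
for i in range(25):
    p=capture("wrist");s=r.sense();f.append(s["ft_force"]);t.append(s["wrist_torque"]);e.append(s["effort"])
print(s["position"],s["finger_gap"],s["grasp_force"])
for a in(f,t,e): print(np.round(np.mean(a,0),4),np.round(np.std(a,0),4))
E
cat > run.py <<'E'
from ft import *
cv2.imwrite("pics/w2.png",p["color"])
E
python3 run.py
```

```text
[541.21754989 296.01574217 114.23213317] 23.89451956675848 29.999400973320007
[ 0.0294 -0.1299 -3.038 ] [0.5568 0.4263 0.4716]
[ 0.0863 -0.1707 -0.0008] [0.0275 0.0383 0.0289]
[ 1.00000e-04 -4.85023e+01 -2.17804e+01  2.66000e-02  1.15400e-01
 -0.00000e+00] [0.0012 0.08   0.0269 0.0002 0.005  0.    ]
```

View pics/w2.png

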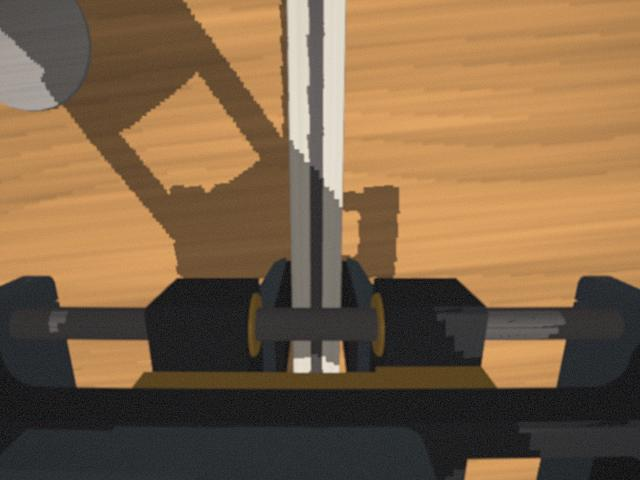

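Request:
drive_tool(commands=[[[0,0,-0.15],[0,0,0],-1],[[0,0,-0.3],[0,0,0],-1],[[0,0,-0.37],[0,0,0],-1],[[0,0,-0.395],[0,0,0],-1],[[0,0,-0.4],[0,0,0],-1],[[0,0,-0.4],[0,0,0],-1],[[0,0,-0.4],[0,0,0],-0.2],[[0,0,-0.4],[0,0,0],-0.2],[[0,0,-0.2],[0,0,0],-0.2],[[0,0,0],[0,0,0],-0.2],[[0,0,0],[0,0,0],-0.2],[[0,0,0],[0,0,0],-0.2],[[0,0,0],[0,0,0],-0.2],[[0,0,0],[0,0,0],-0.2]])

```text
time: 9.62
position: [540.6, 295.7, 112.9]
tcp_rot: [-0.001, 0.05, 0.999, -0.001]
ft_force: [-0.2, 0.1, -0.1]
finger_gap: 36.4
grasp_force: 0.0
```

```bash
cat >> run.py <<'E'
import pickle;pickle.dump(p,open("w3.pkl","wb"))
E
python3 run.py
```

```text
[541.20654795 296.00541913 114.21721502] 36.320475525636795 0.0
[ 0.0483 -0.0596 -0.1084] [0.5763 0.4405 0.4283]
[ 0.0805 -0.132  -0.0099] [0.0301 0.0302 0.03  ]
[-0.00000e+00 -4.66932e+01 -2.07800e+01  1.09000e-02  8.64000e-02
  0.00000e+00] [0.0008 0.04   0.0287 0.0001 0.0037 0.    ]
```

View pics/w2.png

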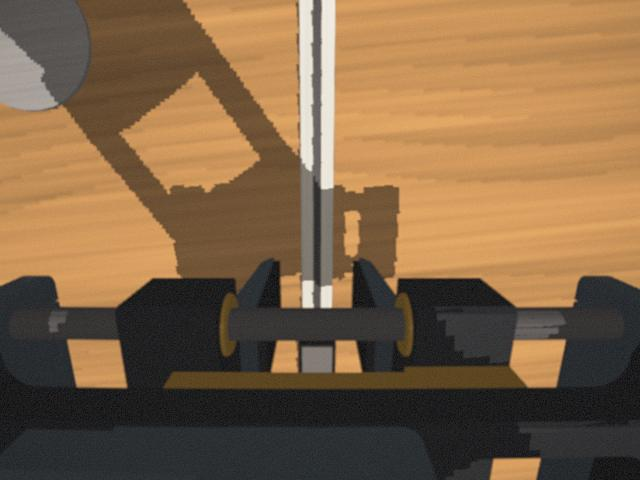

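Request:
drive_tool(commands=[[[-0.044,0.004,-0.15],[0,0,0],-0.2],[[-0.044,0.004,-0.3],[0,0,0],-0.2],[[-0.044,0.004,-0.38],[0,0,0],-0.2],[[-0.044,0.004,-0.4],[0,0,0],-0.2],[[-0.044,0.004,-0.4],[0,0,0],-0.2],[[-0.044,0.004,-0.4],[0,0,0],-1],[[-0.044,0.004,-0.4],[0,0,0],-1],[[-0.044,0.004,-0.4],[0,0,0],-1],[[-0.044,0.004,-0.4],[0,0,0],-1],[[-0.044,0.004,-0.35],[0,0,0],-1],[[-0.044,0.004,-0.2],[0,0,0],-1],[[-0.044,0.004,0],[0,0,0],-1],[[-0.044,0.004,0],[0,0,0],-1],[[-0.044,0.004,0],[0,0,0],-1],[[-0.044,0.004,0],[0,0,0],-1],[[-0.044,0.004,0],[0,0,0],-1],[[-0.044,0.004,0],[0,0,0],-1]])

```text
time: 13.0
position: [529.9, 296.9, 113.4]
tcp_rot: [-0.001, 0.05, 0.999, -0.0]
ft_force: [1.0, 0.4, -2.1]
finger_gap: 23.8
grasp_force: 30.0
```

```bash
python3 run.py
```

```text
[530.23765165 297.00552977 114.23562301] 23.40083608526946 29.99862849712372
[-0.1781  0.0476 -3.0221] [0.4863 0.5339 0.6253]
[ 0.0924 -0.1309 -0.0009] [0.0335 0.0282 0.0267]
[-0.00000e+00 -4.76714e+01 -2.16694e+01  1.16000e-02  8.59000e-02
 -0.00000e+00] [0.0007 0.039  0.027  0.0001 0.0028 0.    ]
```

Request:
drive_tool(commands=[[[0.166,-0.9,0.06],[0,0,-0.382],-1],[[0.166,-0.9,0.06],[0,0,-0.382],-1],[[0.166,-0.9,0.06],[0,0,-0.382],-1],[[0.166,-0.9,0.06],[0,0,-0.382],-1],[[0.166,-0.9,0.06],[0,0,-0.382],-1]])

```text
time: 14.88
position: [572.4, 69.2, 129.6]
tcp_rot: [0.001, 0.345, 0.939, 0.0]
ft_force: [0.0, 1.1, -3.2]
finger_gap: 23.8
grasp_force: 30.0
```

Request:
drive_tool(commands=[[[0.166,-0.9,0],[0,0,-0.382],-1],[[0.166,-0.9,0],[0,0,-0.382],-1],[[0.166,-0.9,0],[0,0,-0.382],-1],[[0.166,-0.9,0],[0,0,-0.382],-1],[[0.166,-0.9,0],[0,0,-0.382],-1],[[0.166,-0.9,0],[0,0,-0.382],-1]])

```text
time: 15.62
position: [613.0, -151.7, 128.9]
tcp_rot: [-0.001, 0.605, 0.796, 0.0]
ft_force: [-0.1, 0.6, -3.6]
finger_gap: 23.8
grasp_force: 30.0
```

Run:
```python
from h import *
import pickle
p=pickle.load(open("w3.pkl","rb"))  # held ruler at 530.2,297,z top 114
print("prev: expected axis pix", pix(p,[[530.2-d*.995,297+d*.1,114.] for d in (40,80)]))
for rr in (100,200): 
    print(p["color"][rr].astype(int).sum(1)[280:350])
p=capture("wrist");s=r.sense();print(s["position"],s["tcp_rot"]);pickle.dump(p,open("w4.pkl","wb"));cv2.imwrite("pics/w4.png",p["color"])
u=np.array([np.cos(np.radians(15.2)),np.sin(np.radians(15.2))])
print(pix(p,[[597+d*u[0],-92+d*u[1],48] for d in (-100,-50,0,50,100)]))
```

```text
prev: expected axis pix [[216.59256723 314.63390959]
 [126.30267597 314.6578396 ]]
[443 435 372 279 225 217 234 278 411 547 626 654 659 658 657 651 655 645
 636 631 626 646 635 643 650 652 650 645 631 516 374 300 295 296 306 296
 296 290 288 299 290 304 384 565 650 660 651 662 653 653 658 650 652 669
 660 663 655 649 655 654 653 652 634 565 491 447 435 428 428 438]
[243 249 238 244 241 221 246 239 236 255 301 329 353 363 346 354 362 361
 361 350 356 344 361 358 357 356 352 345 344 303 225 160 156 149 138 145
 137 158 130 143 136 168 254 312 354 360 369 354 350 359 343 352 353 354
 357 396 503 585 615 610 592 552 468 312 251 245 259 242 247 256]
[ 613.01343492 -151.33932139  128.99321373] [-5.58276287e-04  6.04536617e-01  7.96577142e-01  1.52091356e-04]
[[162.4749248  167.3679981 ]
 [162.78402651 241.52950774]
 [163.25599986 316.10032851]
 [163.88704626 390.61665794]
 [164.67338346 464.61678582]]
```

View pics/w4.png

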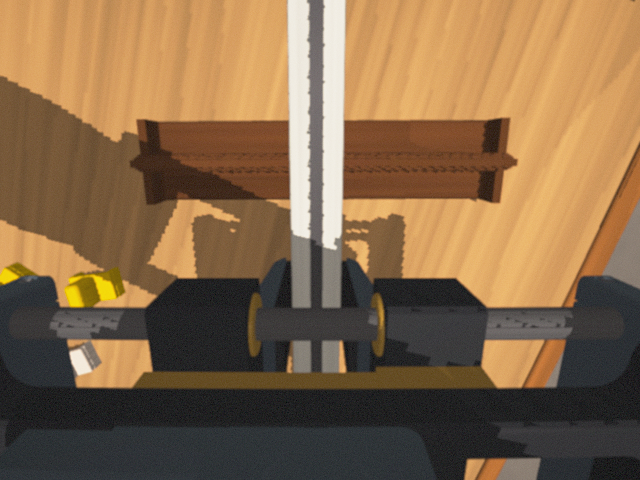

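Run:
```python
from h import *
import pickle
p=pickle.load(open("w4.pkl","rb"));c=p["color"].astype(int).sum(2)
for a,b in((200,230),(250,280),(355,385),(420,450),(460,490)):
    print(a,[int(v) for v in c[112:212,a:b].mean(1)])
m=p["color"][110:210,120:530]
cv2.imwrite("pics/w4c.png",cv2.convertScaleAbs(cv2.resize(m,(790,400),interpolation=cv2.INTER_CUBIC),alpha=2))
```

```text
200 [470, 473, 472, 474, 475, 476, 477, 463, 401, 298, 238, 233, 242, 247, 248, 241, 241, 236, 234, 235, 238, 242, 242, 241, 243, 247, 247, 244, 244, 240, 241, 236, 234, 236, 232, 233, 235, 235, 238, 234, 233, 217, 220, 220, 222, 231, 234, 228, 239, 248, 251, 251, 250, 252, 240, 219, 216, 214, 206, 189, 184, 188, 181, 170, 165, 155, 147, 136, 135, 128, 127, 123, 126, 120, 125, 125, 126, 133, 129, 133, 132, 131, 130, 131, 128, 124, 122, 182, 256, 286, 308, 336, 357, 365, 367, 386, 410, 437, 451, 454]
250 [504, 506, 504, 506, 504, 507, 509, 487, 386, 273, 230, 241, 249, 245, 249, 248, 248, 244, 245, 245, 245, 245, 249, 249, 252, 254, 255, 252, 250, 250, 247, 238, 240, 235, 235, 238, 238, 243, 243, 244, 235, 220, 220, 223, 221, 232, 235, 227, 240, 245, 247, 245, 246, 245, 232, 216, 214, 216, 207, 191, 206, 228, 235, 230, 221, 213, 213, 213, 220, 219, 222, 219, 219, 217, 217, 218, 222, 221, 225, 223, 216, 211, 208, 208, 200, 181, 180, 267, 353, 358, 328, 304, 293, 289, 281, 280, 274, 273, 276, 273]
355 [493, 493, 493, 494, 494, 496, 489, 433, 327, 242, 228, 236, 240, 238, 242, 241, 239, 
[... 724 characters left out ...]
 242, 243, 242, 238, 238, 236, 237, 238, 237, 234, 231, 228, 229, 229, 233, 237, 238, 243, 240, 235, 229, 228, 229, 217, 206, 305, 449, 488, 486, 486, 488, 485, 486, 486, 487, 489, 487, 488, 488]
460 [478, 479, 481, 479, 480, 481, 476, 423, 305, 219, 216, 223, 225, 221, 221, 223, 227, 228, 226, 227, 229, 225, 223, 223, 224, 225, 221, 224, 217, 216, 214, 216, 209, 205, 204, 211, 207, 215, 213, 207, 205, 203, 211, 215, 224, 223, 221, 225, 233, 234, 240, 234, 237, 229, 215, 208, 202, 201, 188, 179, 190, 195, 202, 206, 199, 195, 193, 194, 190, 192, 192, 192, 189, 186, 187, 192, 187, 191, 186, 188, 183, 184, 182, 180, 174, 172, 222, 320, 398, 452, 486, 499, 498, 500, 499, 502, 501, 501, 501, 502]
```

View pics/w4c.png

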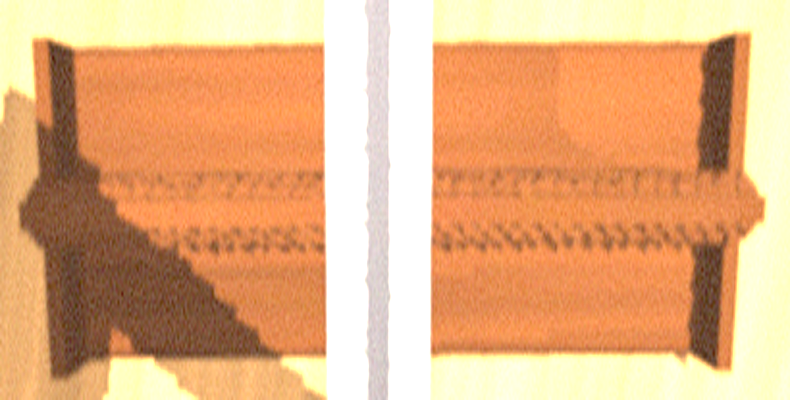

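Run:
```python
from h import *
import pickle
p=pickle.load(open("w4.pkl","rb"))
a=world(p,(163.0,215),48);b=world(p,(162.9,265),48);c=world(p,(162.3,370),48);d=world(p,(162.1,435),48);e=world(p,(162.1,475),48)
P=np.array([a,b,c,d,e])[:,:2];print(P)
k=np.polyfit(P[:,0],P[:,1],1);print("edge yaw",np.degrees(np.arctan(k[0])))
for z,rc in((48,(161,132)),(48,(160,516)),(10,(121,240)),(10,(120,435)),(10,(199.2,265)),(10,(198.1,435))): print(z,world(p,rc,z))
q=np.array([.604537,.796577]);yaw=np.degrees(2*np.arctan2(q[1],q[0]));print("tool yaw",yaw)
# point where axis of tool crosses edge
t=np.array([613.01,-151.34]);u=np.array([np.cos(np.radians(yaw)),np.sin(np.radians(yaw))])
n=np.array([-k[0],1]);s=(k[1]-n@t)/(n@u);print("target",t+s*u,s)
```

```text
[[ 531.58084181 -110.00919718]
 [ 563.94767043 -100.96969157]
 [ 631.6009551   -81.64916129]
 [ 673.61852156  -69.6570571 ]
 [ 699.65082128  -62.26878362]]
edge yaw 15.879189218154236
48 [ 477.16849278 -123.61052759   48.        ]
48 [725.95803957 -53.32781748  48.        ]
10 [533.64597325 -78.71309285  10.        ]
10 [675.25869139 -38.24407272  10.        ]
10 [ 565.81968134 -131.28499692   10.        ]
10 [695.82555705 -93.96304115  10.        ]
tool yaw 105.60893150343625
target [596.33824633 -91.66440473] 61.96066527822098
```

Request:
drive_tool(commands=[[[-0.034,0.12,-0.05],[0,0,0.003],-1],[[-0.068,0.245,-0.1],[0,0,0.003],-1],[[-0.068,0.245,-0.18],[0,0,0.003],-1],[[-0.068,0.245,-0.226],[0,0,0.003],-1],[[-0.068,0.245,-0.236],[0,0,0.003],-1],[[-0.068,0.245,-0.236],[0,0,0.003],-1],[[-0.068,0.245,-0.236],[0,0,0.003],-1],[[-0.068,0.245,-0.236],[0,0,0.003],-1]])

```text
time: 16.68
position: [596.5, -92.0, 70.7]
tcp_rot: [0.0, 0.603, 0.797, 0.0]
ft_force: [0.1, -0.2, -3.2]
finger_gap: 23.6
grasp_force: 30.0
```

```bash
sed -i 's/range(25)/range(12)/' ft.py; python3 ft.py;python3 -c "
from h import *
s=r.sense();print(s['joints'],s['tcp_rot'])"
```

```text
[596.19111562 -91.71601747  70.2050009 ] 23.38078413984138 29.99857485294342
[-0.0117  0.0497 -2.9084] [0.5612 0.55   0.433 ]
[-0.0008 -0.0937 -0.0028] [0.0304 0.0306 0.0264]
[-8.00000e-03 -4.82126e+01 -2.01559e+01  4.37000e-02  6.44000e-02
  0.00000e+00] [0.0085 0.012  0.0165 0.0006 0.0023 0.    ]
[-1.71735690e-01  4.95004259e-01  1.70629396e+00  6.82792563e-05
  9.40290983e-01 -4.47363791e-01] [-1.10994158e-05  6.03277445e-01  7.97531394e-01  2.53020054e-05]
```

Request:
drive_tool(commands=[[[0,0,-0.012],[0,0,0],-1],[[0,0,-0.024],[0,0,0],-1],[[0,0,-0.028],[0,0,0],-1],[[0,0,-0.03],[0,0,0],-1],[[0,0,-0.032],[0,0,0],-1],[[0,0,-0.033],[0,0,0],-1],[[0,0,-0.033],[0,0,0],-1]])

```text
time: 18.15
position: [596.0, -91.7, 63.3]
tcp_rot: [0.0, 0.603, 0.798, 0.0]
ft_force: [-3.9, 0.8, 6.6]
finger_gap: 23.9
grasp_force: 30.0
```

```bash
python3 ft.py
```

```text
[596.00987619 -91.70367198  63.26806767] 23.943069315502946 30.00370591878891
[-3.4613  0.7405  7.3414] [0.4451 0.5454 0.4016]
[ 0.1331  0.5896 -0.0115] [0.0258 0.0212 0.0241]
[-2.27000e-02 -4.24842e+01 -1.89095e+01  5.04000e-02 -1.19730e+00
 -1.10000e-03] [0.0004 0.0028 0.0008 0.0001 0.0004 0.    ]
```

Request:
drive_tool(commands=[[[0,0,0.002],[0,0,0],-1],[[0,0,0.004],[0,0,0],-1],[[0,0,0.004],[0,0,0],-1],[[0,0,0.004],[0,0,0],-1]])

```text
time: 19.25
position: [596.0, -91.7, 63.3]
tcp_rot: [-0.0, 0.603, 0.798, -0.0]
ft_force: [-3.7, 0.0, 5.9]
finger_gap: 23.7
grasp_force: 30.0
```

```bash
python3 ft.py
```

```text
[596.01832304 -91.70590825  63.26164005] 23.63507874841124 30.002759993076324
[-3.4791  0.4709  5.8225] [0.5079 0.2677 0.5085]
[ 0.1197  0.571  -0.0048] [0.0219 0.034  0.0384]
[-2.21000e-02 -4.33993e+01 -1.92959e+01  4.83000e-02 -1.13930e+00
 -1.10000e-03] [0.001  0.0015 0.0004 0.0001 0.0003 0.    ]
```

Request:
drive_tool(commands=[[[0,0,0.001],[0,0,0],-1],[[0,0,0.002],[0,0,0],-1],[[0,0,0.002],[0,0,0],-1],[[0,0,0.002],[0,0,0],-1],[[0,0,0.002],[0,0,0],-1],[[0,0,0.002],[0,0,0],-1]])

```text
time: 20.6
position: [596.3, -91.7, 63.3]
tcp_rot: [0.0, 0.603, 0.798, 0.0]
ft_force: [-2.4, -0.3, 1.7]
finger_gap: 23.9
grasp_force: 30.0
```

```bash
python3 ft.py
```

```text
[596.36302322 -91.74033169  63.36097625] 23.585437085432687 29.999569058418274
[-1.8014  0.2392  0.3182] [0.4784 0.386  0.8892]
[0.0599 0.2115 0.002 ] [0.0272 0.0776 0.0317]
[-6.01000e-02 -4.64872e+01 -1.98797e+01  2.27000e-02 -5.15700e-01
 -4.00000e-04] [9.300e-03 3.765e-01 2.200e-03 6.000e-03 1.206e-01 1.000e-04]
```

Request:
drive_tool(commands=[[[0,0,0],[0,0,0],-0.45],[[0,0,0],[0,0,0],-0.4],[[0,0,0],[0,0,0],-0.36],[[0,0,0],[0,0,0],-0.36]])

```text
time: 21.7
position: [596.4, -91.8, 63.6]
tcp_rot: [0.0, 0.603, 0.798, 0.0]
ft_force: [0.3, 1.3, 1.0]
finger_gap: 29.2
grasp_force: 0.0
```

Run:
```python
from h import *
ps=[capture("wrist") for _ in range(12)]
for p in (ps[0],ps[-1]):
    c=p["color"].astype(int).sum(2)
    print([ (rr,np.where(c[rr,270:370]>600)[0][[0,-1]]+270 if (c[rr,270:370]>600).any() else None) for rr in (5,60,150)])
cv2.imwrite("pics/w5.png",ps[-1]["color"]);s=r.sense();print(s["time"],s["finger_gap"])
p=capture("top");cv2.imwrite("pics/t5.png",p["color"])
```

```text
[(5, array([288, 344])), (60, array([289, 343])), (150, array([290, 342]))]
[(5, array([288, 345])), (60, array([289, 344])), (150, array([290, 342]))]
22.3 29.223371135340475
```

View pics/w5.png

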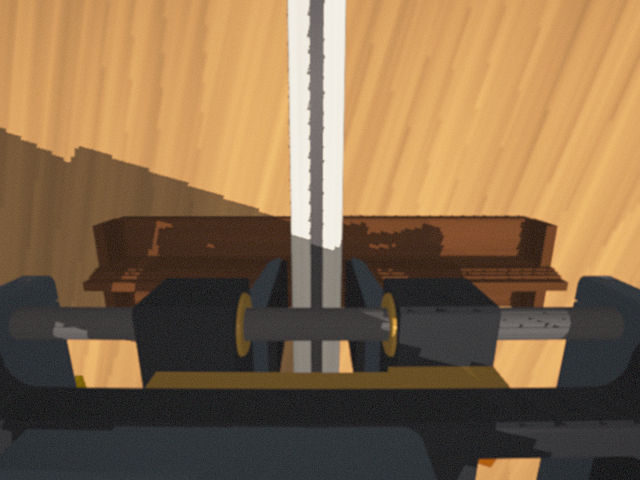

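Request:
drive_tool(commands=[[[0,0,0],[0,0,0],-0.2],[[0,0,0],[0,0,0],-0.1],[[0,0,0.05],[0,0,0],-0.1],[[0,0,0.15],[0,0,0],-0.1],[[0,0,0.35],[0,0,0],-0.1],[[-0.2,-0.2,0.6],[0,0,0],0],[[-0.4,-0.5,0.64],[0,0,0],0],[[-0.656,-0.92,0.64],[0,0,0],0],[[-0.656,-0.92,0.64],[0,0,0],0],[[-0.656,-0.92,0.64],[0,0,0],0],[[-0.656,-0.92,0.64],[0,0,0],0],[[-0.656,-0.92,0.64],[0,0,0],0]])

```text
time: 23.85
position: [432.4, -321.4, 224.0]
tcp_rot: [0.0, 0.604, 0.797, 0.0]
ft_force: [-0.2, 0.9, -0.1]
finger_gap: 45.7
grasp_force: 0.0
```

Run:
```python
from h import *
import pickle
p=capture("wrist");t=capture("top");s=r.sense();print(s["time"],s["position"],s["tcp_rot"])
pickle.dump((p,t),open("w6.pkl","wb"))
a=cv2.resize(t["color"][140:300,240:440],(480,384),interpolation=cv2.INTER_CUBIC)
b=p["color"][80:340,180:460]
cv2.imwrite("pics/w6.png",np.hstack([cv2.resize(b,(414,384)),a])[:, :800])
m=p["color"];hsv=cv2.cvtColor(m,cv2.COLOR_BGR2HSV)
n,l,st,c=cv2.connectedComponentsWithStats(((hsv[...,1]<70)&(hsv[...,2]>130)).astype(np.uint8))
for i in range(1,n):
    if st[i][4]>150 and st[i][1]<280: print(st[i],c[i])
```

```text
23.95 [ 432.84535928 -320.68274186  223.6360874 ] [4.66111671e-05 6.02695871e-01 7.97970935e-01 2.67278527e-04]
[ 552    0   47  130 2902] [574.9076499   64.61543763]
[296 202  36  31 656] [313.92682927 217.71493902]
```

View pics/w6.png

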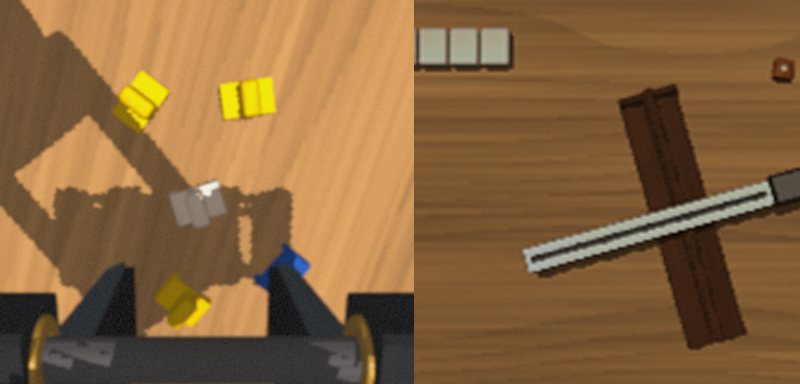

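Run:
```python
from h import *
import pickle
from scipy.optimize import minimize
p,t=pickle.load(open("w6.pkl","rb"))
hsv=cv2.cvtColor(p["color"],cv2.COLOR_BGR2HSV)
roi=(slice(180,255),slice(275,355))
m=np.zeros((480,640),np.uint8); mm=(hsv[...,1]<75)&(hsv[...,2]>60); m[roi]=mm[roi]
n,l,st,c=cv2.connectedComponentsWithStats(m);i=1+np.argmax(st[1:,4]);m=(l==i).astype(np.uint8);print(st[i],c[i],cv2.minAreaRect(np.argwhere(m)[:,::-1].astype(np.float32)))
def box(x0,x1,y0,y1,z0,z1): return np.array([[x,y,z] for x in(x0,x1) for y in(y0,y1) for z in(z0,z1)],float)
B=[box(-12,12,-18,18,10,15),box(-12,12,-18,-14,0,10),box(-12,12,14,18,0,10),box(-12,12,-6,6,15,39)]
def cost(v):
    x,y,a=v;R=np.array([[np.cos(a),-np.sin(a),0],[np.sin(a),np.cos(a),0],[0,0,1]]);im=np.zeros_like(m)
    for b in B:
        q=pix(p,b@R.T+[x,y,0])[:,::-1]; h=cv2.convexHull((q*16).round().astype(np.int32)); cv2.fillConvexPoly(im,h,1,cv2.LINE_8,4)
    return ((im^m)>0).sum()/m.sum()
g=world(p,c[i][::-1],15);print(g)
best=min((cost((g[0]+dx,g[1]+dy,a)),g[0]+dx,g[1]+dy,a) for dx in range(-8,9,2) for dy in range(-8,9,2) for a in np.radians(range(0,180,6)))
o=minimize(cost,best[1:],method="Nelder-Mead",options=dict(initial_simplex=np.array(best[1:])+np.array([[0,0,0],[2,0,0],[0,2,0],[0,0,.1]])))
print(best[0],o.fun,o.x[:2],np.degrees(o.x[2]))
for a in range(0,180,15): print(a,round(min(cost((o.x[0]+dx,o.x[1]+dy,np.radians(a))) for dx in(-2,0,2) for dy in(-2,0,2)),3),end="; ")
cv2.imwrite("pics/g.png",cv2.resize(cv2.convertScaleAbs(p["color"][185:250,280:350],alpha=1.5),(700,600),interpolation=cv2.INTER_CUBIC))
```

```text
[295 202  38  32 823] [313.527339   218.05103281] ((313.9148864746094, 219.3165740966797), (28.022266387939453, 34.171875), 74.57783508300781)
[ 430.90982429 -322.47333197   15.        ]
0.11543134872417983 0.10206561360874848 [ 430.79101127 -322.29250567] 123.33736336200086
0 0.44; 15 0.529; 30 0.577; 45 0.52; 60 0.418; 75 0.394; 90 0.361; 105 0.269; 120 0.113; 135 0.222; 150 0.337; 165 0.395;
```

View pics/g.png

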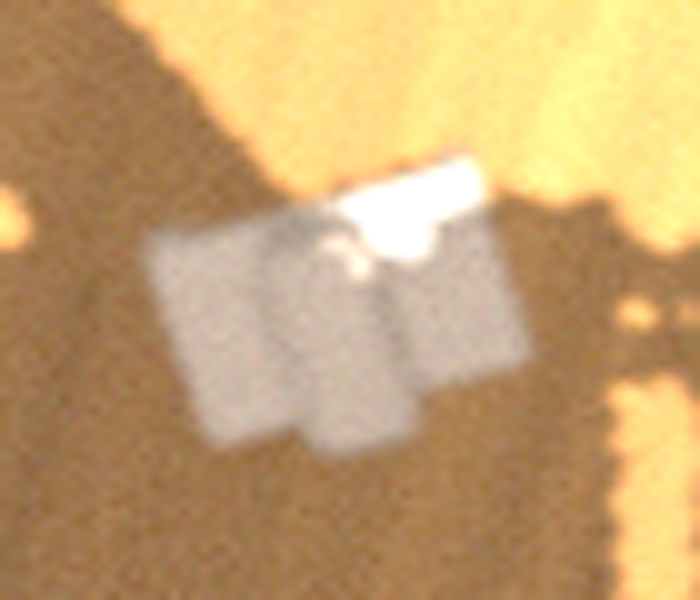

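Request:
drive_tool(commands=[[[-0.006,-0.002,-0.1],[0,0,0.1],-0.47],[[-0.006,-0.002,-0.25],[0,0,0.195],-0.47],[[-0.006,-0.002,-0.45],[0,0,0.195],-0.47],[[-0.006,-0.002,-0.62],[0,0,0.195],-0.47],[[-0.006,-0.002,-0.72],[0,0,0.195],-0.47],[[-0.006,-0.002,-0.76],[0,0,0.195],-0.47],[[-0.006,-0.002,-0.78],[0,0,0.195],-0.47],[[-0.006,-0.002,-0.78],[0,0,0.195],-0.47]])

```text
time: 24.95
position: [431.4, -322.3, 29.1]
tcp_rot: [0.001, 0.474, 0.88, -0.0]
ft_force: [-0.1, -0.3, 0.9]
finger_gap: 24.2
grasp_force: 0.0
```

Request:
drive_tool(commands=[[[0,0,0],[0,0,0],-1],[[0,0,0],[0,0,0],-1],[[0,0,0],[0,0,0],-1],[[0,0,0],[0,0,0],-1],[[0,0,0],[0,0,0],-1],[[0,0,0],[0,0,0],-1],[[0,0,0.1],[0,0,0],-1],[[0,0,0.3],[0,0,0],-1],[[0,0,0.5],[0,0,0],-1],[[0,0,0.6],[0,0,0],-1],[[0,0,0.6],[0,0,0],-1],[[0,0,0.6],[0,0,0],-1]])

```text
time: 26.45
position: [429.8, -321.6, 176.9]
tcp_rot: [-0.001, 0.475, 0.88, 0.0]
ft_force: [0.0, -0.3, 0.1]
finger_gap: 11.7
grasp_force: 30.0
```

Request:
drive_tool(commands=[[[0.15,0.22,0],[0,0,-0.1],-1],[[0.3,0.42,0],[0,0,-0.195],-1],[[0.45,0.62,0],[0,0,-0.195],-1],[[0.6,0.82,0],[0,0,-0.195],-1],[[0.662,0.922,0],[0,0,-0.195],-1],[[0.662,0.922,0],[0,0,-0.195],-1],[[0.662,0.922,-0.1],[0,0,-0.195],-1],[[0.662,0.922,-0.2],[0,0,-0.195],-1],[[0.662,0.922,-0.26],[0,0,-0.195],-1],[[0.662,0.922,-0.26],[0,0,-0.195],-1],[[0.662,0.922,-0.26],[0,0,-0.195],-1],[[0.662,0.922,-0.26],[0,0,-0.195],-1]])

```text
time: 27.95
position: [596.8, -92.0, 114.5]
tcp_rot: [0.001, 0.603, 0.797, 0.0]
ft_force: [-0.2, 0.7, -0.0]
finger_gap: 11.8
grasp_force: 30.0
```

Run:
```python
from h import *
import pickle
p=capture("wrist");t=capture("top");s=r.sense();print(s["time"],s["position"],s["tcp_rot"],s["finger_gap"])
pickle.dump((p,t),open("w7.pkl","wb"));cv2.imwrite("pics/w7.png",p["color"])
yaw=2*np.arctan2(s["tcp_rot"][2],s["tcp_rot"][1]);ux=np.array([np.cos(yaw),np.sin(yaw)]);uy=np.array([-ux[1],ux[0]]);T=s["position"]
f=T[2]-28.6
# predicted pixels: fin top corners, plate top front corners, plate bottom front corners
for n,(a,b,z) in {"fin fl":(12,6,39),"fin fr":(12,-6,39),"plate fl":(12,18,15),"plate fr":(12,-18,15),"leg fl":(12,18,0),"leg fr":(12,-18,0)}.items():
    print(n,pix(p,[*(T[:2]+a*ux+b*uy),f+z]).round(1))
c=p["color"].astype(int).sum(2)
for rr in range(200,300,6):
    w=np.where(c[rr,270:370]>480)[0]+270; print(rr,(w[0],w[-1]) if len(w) else None, c[rr,[280,290,300,316,330,340,350]])
```

```text
28.05 [596.62250178 -91.8388445  114.31025575] [7.35806854e-04 6.03282213e-01 7.97527354e-01 3.86868897e-04] 11.887954817859004
fin fl [[282.7 301.3]]
fin fr [[282.7 327.7]]
plate fl [[265.7 280. ]]
plate fr [[265.7 349.1]]
leg fl [[257.1 282.6]]
leg fr [[257.1 346.6]]
200 (np.int64(270), np.int64(366)) [492 498 709 304 706 477 484]
206 (np.int64(296), np.int64(335)) [223 228 713 311 706 218 195]
212 (np.int64(296), np.int64(334)) [183 230 711 312 703 228 231]
218 (np.int64(296), np.int64(334)) [129 139 709 310 708 159 237]
224 (np.int64(298), np.int64(333)) [155 144 670 233 460 153 143]
230 (np.int64(308), np.int64(310)) [140 139 394 158 379 145 146]
236 None [133 125 390 156 383 122 157]
242 None [116 106 396 162 389 108 127]
248 None [139 143 390 163 380 115 121]
254 None [109 123 392 132 381 134 129]
260 None [124 249 296 131 304 169 200]
266 None [145 154  93 388 101 163 302]
272 None [149 154  92 358  91 166 157]
278 None [123 154  80 347  99 156 158]
284 None [116 153  84 405 130 145 132]
290 None [ 92 163  91 399 141 155 145]
296 None [223 153  85 399 146 126 184]
```

Run:
```python
from h import *
import pickle
p,t=pickle.load(open("w7.pkl","rb"));c=p["color"].astype(int).sum(2)
T=[596.62,-91.84,114.31]
print("cols",[278,282,286,290,296,302,316,328,336,341,345,348])
for rr in range(248,286): print(rr,c[rr,[278,282,286,290,296,302,316,328,336,341,345,348]])
```

```text
cols [278, 282, 286, 290, 296, 302, 316, 328, 336, 341, 345, 348]
248 [133 122 120 143 292 395 163 372 145 138 127 133]
249 [132 122 140 141 285 401 147 388 133 129 122 127]
250 [135 148 114 133 288 402 164 382 121 130 118 131]
251 [122 105 130 110 298 393 164 395 126 112 121 118]
252 [124 130 128 115 293 387 167 383 117 126 118 132]
253 [118 129 126 123 283 396 168 376 120 127 112 129]
254 [129 122 122 123 267 402 132 382 137 130 120 118]
255 [123 121 160 160 255 388 135 369 130 142 160 154]
256 [124 144 244 238 244 392 133 374 142 191 239 198]
257 [134 148 322 308 228 386 160 385 146 245 321 286]
258 [133 167 345 327 191 388 132 386 150 269 351 302]
259 [125 179 356 302 153 375 152 380 156 246 343 333]
260 [136 206 331 249 163 307 131 346 159 198 325 341]
261 [113 258 315 169 151 192 174 306 153 154 284 345]
262 [145 282 266 136 154 109 244 281 157 138 223 363]
263 [138 260 211 166 163  88 310 277 143 174 180 328]
264 [143 276 181 143 142  86 357 276 155 145 152 321]
265 [117 301 169 154 163  95 383 277 135 143 148 300]
266 [111 308 169 154 160  87 388 290 155 159 154 270]
267 [115
[... 317 characters left out ...]
73 [133 155 139 167 130  68 337 224 114 149 163 150]
274 [131 139 156 148 125  95 350 236 108 160 156 145]
275 [130 153 160 147 124  93 346 245 120 158 145 164]
276 [148 148 156 171 117  84 338 239 131 149 154 168]
277 [140 160 149 162  86 112 350 244 104 161 149 140]
278 [131 166 157 154 101  95 347 268 111 157 152 147]
279 [ 84 147 168 165  80 104 361 264  88 159 155 174]
280 [ 96 121 144 159 109 107 351 270 103 158 163 146]
281 [123 145 158 165  88 129 378 269  90 157 162 147]
282 [ 93 137 138 148 121 130 391 280  94 167 163 157]
283 [ 98 165 163 170  85 148 376 289 102 165 154 160]
284 [ 98 121 155 153  97 152 405 312  88 145 160 141]
285 [ 79 150 155 154 114 160 396 333  81 165 148 141]
```

Request:
drive_tool(commands=[[[0,0,-0.03],[0,0,0],-1],[[0,0,-0.06],[0,0,0],-1],[[0,0,-0.08],[0,0,0],-1],[[0,0,-0.095],[0,0,0],-1],[[0,0,-0.108],[0,0,0],-1],[[0,0,-0.118],[0,0,0],-1],[[0,0,-0.122],[0,0,0],-1],[[0,0,-0.124],[0,0,0],-1],[[0,0,-0.124],[0,0,0],-1],[[0,0,-0.124],[0,0,0],-1],[[0,0,-0.124],[0,0,0],-1]])

```text
time: 29.42
position: [596.2, -91.8, 82.6]
tcp_rot: [0.0, 0.603, 0.797, 0.0]
ft_force: [-0.2, 0.5, -0.8]
finger_gap: 11.9
grasp_force: 30.0
```

```bash
sed -i 's/range(12)/range(6)/' ft.py; python3 ft.py
```

```text
[596.21018912 -91.73494101  82.47809256] 11.570193410196776 29.99990701675415
[-0.1238  0.077  -0.3514] [0.4941 0.6731 0.2914]
[ 0.0125 -0.1213  0.0005] [0.0206 0.0245 0.0282]
[-1.00000e-04 -4.63787e+01 -1.97211e+01  4.47000e-02  6.59000e-02
  0.00000e+00] [0.0004 0.0019 0.0012 0.0001 0.0002 0.    ]
```

Request:
drive_tool(commands=[[[0,0,-0.001],[0,0,0],-1],[[0,0,-0.002],[0,0,0],-1],[[0,0,-0.003],[0,0,0],-1],[[0,0,-0.003],[0,0,0],-1],[[0,0,-0.003],[0,0,0],-1]])

```text
time: 30.35
position: [596.2, -91.7, 81.7]
tcp_rot: [0.0, 0.603, 0.798, 0.0]
ft_force: [0.4, -0.0, -0.6]
finger_gap: 11.8
grasp_force: 30.0
```

```bash
python3 ft.py
```

```text
[596.19164886 -91.72620337  81.73572993] 11.849215932268889 29.999855160713196
[-0.1148 -0.047  -0.3652] [0.291  0.4115 0.3062]
[-0.0056 -0.103   0.0264] [0.031  0.0237 0.0325]
[ 0.00000e+00 -4.63841e+01 -1.96905e+01  4.46000e-02  6.63000e-02
 -0.00000e+00] [0.0007 0.0027 0.0016 0.0001 0.0001 0.    ]
```

Still no contact; down 0.5 mm at a time.

Request:
drive_tool(commands=[[[0,0,-0.001],[0,0,0],-1],[[0,0,-0.002],[0,0,0],-1],[[0,0,-0.002],[0,0,0],-1],[[0,0,-0.002],[0,0,0],-1]])

```text
time: 31.15
position: [596.3, -91.8, 81.3]
tcp_rot: [0.0, 0.603, 0.798, 0.0]
ft_force: [-0.8, 0.4, 1.5]
finger_gap: 11.7
grasp_force: 30.0
```

```bash
python3 ft.py
```

```text
[596.2331154  -91.77017616  81.35144903] 11.755998083497177 30.00032812356949
[-0.3608 -0.2087  1.5755] [0.346  0.6559 0.4118]
[-0.0327 -0.0366 -0.0031] [0.0323 0.0255 0.0338]
[ 1.41100e-01 -4.53495e+01 -1.93161e+01  1.14800e-01 -6.19000e-02
 -5.00000e-04] [0.0145 0.1102 0.04   0.0074 0.0129 0.    ]
```

Request:
drive_tool(commands=[[[0,0,0.001],[0,0,0],-1],[[0,0,0.001],[0,0,0],-0.7],[[0,0,0.001],[0,0,0],-0.6],[[0,0,0.001],[0,0,0],-0.5],[[0,0,0.001],[0,0,0],-0.4],[[0,0,0.001],[0,0,0],-0.4],[[0,0,0.01],[0,0,0],-0.4],[[0,0,0.04],[0,0,0],-0.4],[[0,0,0.12],[0,0,0],-0.4],[[0,0,0.35],[0,0,0],-0.4],[[0,0,0.5],[0,0,0],-0.4],[[0,0,0.6],[0,0,0],-0.4],[[0,0,0.6],[0,0,0],-0.4],[[0,0,0.6],[0,0,0],-0.4]])

```text
time: 33.2
position: [595.5, -91.6, 230.2]
tcp_rot: [-0.001, 0.603, 0.798, -0.0]
ft_force: [-0.1, -0.6, -0.2]
finger_gap: 27.6
grasp_force: 0.0
```

Run:
```python
from h import *
p=capture("wrist");s=r.sense();print(s["time"],s["position"],s["finger_gap"])
cv2.imwrite("pics/w8.png",p["color"])
yaw=np.radians(105.84);ux=np.array([np.cos(yaw),np.sin(yaw)]);uy=np.array([-ux[1],ux[0]])
hsv=cv2.cvtColor(p["color"],cv2.COLOR_BGR2HSV)
c=p["color"].astype(int).sum(2)
G=lambda a,b,z:pix(p,[*(np.array([596.3,-91.8])+a*ux+b*uy),z])[0].round(1)
print("plate corners z67",[G(a,b,67) for a in(12,-12) for b in(18,-18)],"fin top z91",[G(a,b,91) for a in(12,-12) for b in(6,-6)])
print("ruler edge",[[G(a,b,62) for b in(12,-12)] for a in(30,80)])
q=G(0,15,67);print("col scan",[int(v) for v in c[int(G(12,15,67)[0])-12:int(G(-12,15,67)[0])+12,int(q[1])]],int(G(12,15,67)[0])-12)
q=G(0,-15,67);print([int(v) for v in c[int(G(12,-15,67)[0])-12:int(G(-12,-15,67)[0])+12,int(q[1])]])
for a in(30,80):
    R=int(G(a,0,62)[0]);print(R,[int(v) for v in c[R,280:360]])
R=int(G(0,0,67)[0]);print(R,[int(v) for v in c[R,270:370]])
```

```text
33.25 [595.3643143  -91.58569873 229.68129182] 27.248009369430964
plate corners z67 [array([214.7, 297. ]), array([214.7, 335.7]), array([239.7, 297.3]), array([239.7, 335.3])] fin top z91 [array([219.7, 309.4]), array([219.7, 323.2]), array([246.5, 309.5]), array([246.5, 323.1])]
ruler edge [[array([194.7, 303.4]), array([194.7, 329.2])], [array([139., 303.]), array([139. , 329.7])]]
col scan [233, 239, 216, 219, 199, 211, 185, 130, 184, 259, 319, 337, 368, 381, 384, 389, 390, 386, 398, 397, 387, 375, 381, 388, 392, 378, 378, 387, 391, 389, 384, 388, 380, 373, 389, 382, 347, 237, 129, 121, 185, 225, 236, 230, 243, 234, 235, 210, 243] 202
[225, 236, 224, 225, 202, 147, 142, 125, 158, 204, 259, 311, 351, 384, 391, 390, 393, 387, 388, 383, 390, 390, 383, 389, 369, 383, 382, 379, 373, 392, 381, 378, 390, 373, 379, 381, 344, 248, 139, 126, 189, 224, 261, 261, 282, 307, 308, 327, 287]
194 [238, 235, 220, 235, 237, 238, 246, 235, 238, 213, 220, 236, 209, 238, 244, 216, 232, 226, 240, 241, 220, 219, 178, 263, 456, 639, 703, 708, 703, 704, 708, 712, 707, 675, 540, 386, 306, 289, 294, 381, 56
[... 407 characters left out ...]
 633, 708, 717, 713, 712, 716, 715, 713, 706, 642, 490, 420, 419, 416, 434, 457, 464, 467, 481, 478, 458, 465, 443, 425, 424, 432, 429, 426, 438, 428, 444, 439, 430, 449, 459, 468, 475, 457, 470]
227 [128, 112, 128, 114, 113, 122, 126, 117, 118, 100, 131, 122, 117, 122, 133, 111, 126, 115, 107, 122, 110, 126, 119, 129, 110, 133, 106, 210, 301, 358, 378, 392, 375, 385, 384, 372, 380, 385, 377, 368, 356, 344, 356, 373, 384, 379, 394, 380, 379, 393, 390, 375, 366, 360, 359, 388, 382, 385, 376, 383, 385, 374, 383, 386, 381, 370, 300, 230, 199, 185, 173, 163, 164, 184, 190, 169, 170, 140, 173, 136, 127, 133, 123, 128, 128, 105, 131, 105, 125, 115, 130, 110, 134, 119, 131, 113, 114, 126, 109, 133]
```

Run:
```python
from h import *
a=cv2.imread("pics/w8.png")
for i in range(20): p=capture("wrist")
d=p["color"][100:245,285:345].astype(int).sum(2)-a[100:245,285:345].astype(int).sum(2)
c=p["color"].astype(int).sum(2)
print(np.abs(d).mean(),r.sense()["position"])
f=lambda rr:(lambda w:(w[0]+280,w[-1]+280))(np.where(c[rr,280:360]>560)[0])
print([(rr,f(rr)) for rr in (60,139,194)])
yaw=np.radians(105.84);u=np.array([np.cos(yaw),np.sin(yaw)])
for z in(14,62): print("far ruler end pix if at z",z,pix(p,[*(np.array([596.3,-91.8])+161.5*u),z])[0])
print([(rr,int(c[rr,308:312].mean())) for rr in range(40,80,2)])
```

```text
30.3616091954023 [596.19147918 -91.73124117 231.23108348]
[(60, (np.int64(302), np.int64(330))), (139, (np.int64(303), np.int64(329))), (194, (np.int64(304), np.int64(328)))]
far ruler end pix if at z 14 [ 53.53671752 315.32460841]
far ruler end pix if at z 62 [ 38.88519901 315.25913943]
[(40, 719), (42, 720), (44, 718), (46, 720), (48, 718), (50, 716), (52, 721), (54, 719), (56, 719), (58, 707), (60, 715), (62, 720), (64, 716), (66, 719), (68, 717), (70, 717), (72, 716), (74, 716), (76, 710), (78, 707)]
```

Level and steady; handing in.

```bash
python3 -c "
from h import *
print(r.close_job())"
```

```text
the job is handed in; nothing more can be done
None
```

I balanced the ruler level and square across the rack edge, seated the white grip on it directly above the edge, checked by wrist camera that both stayed steady, and handed the job in at about 34 s; the verdict was not shown.

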